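# Pack the microscope accessories into their case

### The job

Pack the microscope accessories away in the open case: put the eyepiece, the auxiliary lens, the camera and the slide box each into the recess shaped for it, standing the same way up as now and sitting fully down on the bottom of the recess. They are optics, so set each one down instead of letting it drop. The sample vial and the sample pot do not belong in the case: leave them standing where they are.

Things in the scene. Friction and masses are not known exactly. Their poses are not given: they have to be found in the camera images.
- eyepiece: Microscope eyepiece standing upright on the bench: bright steel barrel 30 mm across from 0 to 25 mm height, black body 38 mm across from 25 to 50 mm, rubber eyecup flaring from 34 to 42 mm across up to the top at 60 mm, with a glass lens in the top. About 90 g. Origin: centre of its underside, z up along its axis. Goes into the recess of nest_eyepiece.
- aux_lens: Auxiliary objective lens standing on the bench, squat: steel threaded foot 50 mm across, 8 mm high, below a black ribbed ring 58 mm across that reaches from 8 to 34 mm height, with a large glass lens inside an aluminium ring on top (glass crown to 36 mm). About 150 g. Origin: centre of its underside, z up. Goes into the recess of nest_lens.
- camera: Small microscope camera: plain aluminium body 40 x 40 mm and 40 mm high, on top a round steel nose 29 mm across and 8 mm high (48 mm overall). About 110 g. Origin: centre of its underside, z up, x and y square to its sides. Goes into the recess of nest_camera.
- slide_box: Closed white plastic box for microscope slides lying flat, 80 (x) x 32 (y) x 32 (z) mm. About 80 g. Origin: centre of its underside, x along its length, z up. Goes into the recess of nest_slidebox.
- nest_eyepiece: Eyepiece insert, grey plastic 106 x 106 x 20 mm, fixed, with the small round recess, 48 mm across. Recess 16 mm deep, upright walls. Origin: centre of the insert's underside, z up: recess floor at z = +4 mm, flat top at +20 mm; x, y along its sides. The four inserts lie two by two, 107 mm apart, square to one another, in any order, in a case opened flat.
- nest_lens: Auxiliary-lens insert, grey plastic 106 x 106 x 20 mm, fixed, with the large round recess, 74 mm across. Recess 16 mm deep, upright walls. Origin: centre of the insert's underside, z up: recess floor at z = +4 mm, flat top at +20 mm; x, y along its sides. The black case round the four inserts is 226 mm square; its rim is level with their tops, 24 mm above the bench.
- nest_camera: Camera insert, grey plastic 106 x 106 x 20 mm, fixed, with the square recess, 56 x 56 mm, sides along x and y. Recess 16 mm deep, upright walls. Origin: centre of the insert's underside, z up: recess floor at z = +4 mm, flat top at +20 mm; x, y along its sides. The case's handle lies flat in front of it, out to 143 mm from its middle, below 16 mm.
- nest_slidebox: Slide-box insert, grey plastic 106 x 106 x 20 mm, fixed, with the oblong recess, 96 mm along x, 48 mm along y. Recess 16 mm deep, upright walls. Origin: centre of the insert's underside, z up: recess floor at z = +4 mm, flat top at +20 mm; x, y along its sides. The case's lid lies open, flat and 20 mm high, on its far side, 226 mm square.
- vial: Sample vial, about as big as the eyepiece, standing upright: clear glass 30 mm across with brown grains inside and a plain black cap 33 mm across from 44 mm to the top at 58 mm. Origin: centre of its underside, z up. Stays where it is.
- pot: Sample pot, about as big as the auxiliary lens, standing: plain black round pot 55 mm across with a plain black lid 58 mm across from 22 mm to the top at 32 mm, no glass. Origin: centre of its underside, z up. Stays where it is.
There are look-alikes about, which are no part of the job. What is shaped like the nest_lens but blue or brown is not meant.

How it is judged:
At the end, for the whole second after the job is handed in: Each accessory stands upright (within 7 degrees) in its own recess, its underside within 5 mm of the recess floor and within 13 mm of the recess centre, let go and at rest; the vial and the pot stand upright within 20 mm of where they were (horizontal distance between eyepiece and nest_eyepiece below 0.013 m and z of eyepiece in the frame of nest_eyepiece between 0 and 0.009 m and angle between each of eyepiece, aux_lens, camera, slide_box, vial, pot's own z axis and vertical below 0.12 rad and linear speed of each of eyepiece, aux_lens, camera, slide_box below 0.02 m/s and contact force between each of eyepiece, aux_lens, camera, slide_box and the fingers below 0.05 N and horizontal distance between aux_lens and nest_lens below 0.013 m and z of aux_lens in the frame of nest_lens between 0 and 0.009 m and horizontal distance between camera and nest_camera below 0.013 m and z of camera in the frame of nest_camera between 0 and 0.009 m and horizontal distance between slide_box and nest_slidebox below 0.013 m and z of slide_box in the frame of nest_slidebox between 0 and 0.009 m and distance of each of vial, pot from where it was at the start of the episode below 0.02 m); the robot touches nothing.
It fails at once if an accessory is dropped (it falls free of the fingers faster than 0.9 m/s, a fall of about 4 cm) ((linear speed of eyepiece above 0.9 m/s and contact force between eyepiece and the fingers below 0.02 N) or (linear speed of aux_lens above 0.9 m/s and contact force between aux_lens and the fingers below 0.02 N) or (linear speed of camera above 0.9 m/s and contact force between camera and the fingers below 0.02 N) or (linear speed of slide_box above 0.9 m/s and contact force between slide_box and the fingers below 0.02 N)).
It fails at once if the sample vial is moved more than 20 mm or tipped over (distance of vial from where it was at the start of the episode above 0.02 m or angle between vial's own z axis and vertical above 0.4 rad).
It fails at once if the sample pot is moved more than 20 mm or tipped over (distance of pot from where it was at the start of the episode above 0.02 m or angle between pot's own z axis and vertical above 0.4 rad).
It also fails if it takes over 99 s, if anything falls off the work surface, if the arm or the gripper's body presses on something with over 40 N, if the wrist force passes 120 N, or if a joint passes its speed limit or range.

### The arm

A 6-joint arm with a two-finger parallel gripper is mounted at the origin on the work surface. World frame = base frame: x ahead of the robot, y to its left, z up, the work surface at z = 0. Lengths are in m, angles in rad, forces in N, time in s.
With the tool pointing down it reaches from about 0.3 to 0.775 m from the base axis. Payload 14.6 kg.
Tool frame: the origin (TCP) lies on the mounting face of the last link; the fingertips stand 199 mm ahead of it and the grasp point (between the pads) lies 180 mm ahead of it; z points along the fingers, y is the line along which they close (so a half turn about z gives the same grasp; the last joint's range is limited). The gripper opens to 94 mm and grips with 3 to 60 N. Pads are 16 mm wide; open, the fingers measure 119 mm over their backs; the gripper's body (75 mm by 177 mm) begins 78 mm behind the grasp point.
Start: joints at [-1.225, 0.3, 1.521, -0, 1.321, -0.067], TCP at [0.221, -0.504, 0.405] pointing down, gripper open.
Joint ranges: [-3.03, 3.03], [-0.79, 2.21], [0.23, 2.52], [-1.04, 4.18], [0, 3.07], [-2.55, 2.55]. Speed limits (rad/s): [2.22, 2.22, 2.57, 3.14, 3.14, 3.14].

### API

Orientations are given as [roll, pitch, yaw] about the fixed x, y, z axes, in that order (R = Rz(yaw) Ry(pitch) Rx(roll)).
In Python, from station import telemetry, cams, workorder, finder gives the robot as it stands.
- The arm moves only by the tool jog_arm, never from a script. Its argument "rows" is a list of rows, each an object with "gripper": the finger opening in m, from 0 to 0.094; "slide": the shift along the tool's x, y, z in m, a list of three; "spin": the turn about the tool's z in rad. In form: [{"gripper": gripper, "slide": [tx, ty, tz], "spin": spin}, ...]. A call has 1 to 8 rows; each row is the pose to reach, as a shift and turn from the pose commanded when the call began, along the tool's axes at that moment; what a row does not reach only later rows make up. A row lasts 1/10 s, in which the tool goes at most 50 mm and 8.59 degrees, less where a joint would pass 70% of its speed; a pose out of reach is approached as far as the arm can. A call with a gripper value outside its range is refused whole. The fingers move at their own pace and stop on an object; "squeeze" is the grip in N (left out, the last holds). Time passes only in rows, so rows that repeat a pose let the fingers close. It gives the time, the measured TCP pose, the force, the opening and the grip force at its end, in the units of the state.
- telemetry.get_obs(): the state, without advancing time (a new reading comes with each control period).
- cams.camera(name): name is "scene" or "top" or "wrist"; returns (picture, depth): 384x512x3 uint8, red, green, blue; 384x512 float32, m along the optical axis (not along the pixel's ray), 0 where there is no reading.
- cams.camera_info(name): a dict with "camera_matrix" (3x3 intrinsics, pixels), "R" (3x3) and "t" (3): a world point X has camera coordinates R X + t; the wrist camera has in their place "tool_from_camera" (4x4, takes a point from camera to tool coordinates, whose origin is the TCP and whose axes are the flange's). Camera axes: x right, y down, z forward; pixel columns grow to the right and rows downward; lengths in m; the calibration is good to about 2 mm. A picture is of the moment at which its call begins: read the wrist's pose just before it. camera_info takes no time and is no camera call.
- workorder.hand_in(): hands the job in; it is judged then, once.
Trained networks look in the newest picture that a camera, given by its name, has taken for a name from the list of things; names that differ only in an ending like _2 or _b are one class to them, and where a whole thing is asked for, a point or a joint stands for the part that bears it (a point fixed in the world has none). Each returns a list of dicts, best first, with "confidence" (0 to 1); they miss things now and then, are a little off and sometimes report something else, mostly with a low value. They report only what shows in the picture. A call takes as long as a camera call. They do not tell look-alikes from the thing itself.
- finder.find_in(target, camera): "point" ([x, y, z] in m, in world coordinates, good to about 4 mm: the middle of the surface that is visible of it).
- finder.masks_of(target, camera): "region" (384x512 bool, what is visible of it).
The state is a dict: "time_s": time; "qpos": joint angles; "joint_vel": joint speeds; "tau": joint torques, N m; "ee_pos": TCP position; "eef_rot": TCP orientation; "force": force on the tool from outside, world axes, zero at the start; "moment": the same for the moment, N m; "grip_width": finger opening in m; "grip_force": force on a finger pad.
Only numpy, scipy, OpenCV 4.12 (cv2) and the standard library are available. Lean on these libraries where they do the work, as an engineer would, in place of code of your own. Each camera call takes 0.05 s, during which the arm holds its last target. There are 200 camera calls.

## Working session

There is one attempt and no reset: what is moved stays moved. The work goes in short steps, Python scripts to look and compute and a tool call to move; the robot and the scene stay as the last step left them, time stands still between calls to the robot, and variables do not carry over. Pictures are saved under pics/ and viewed, at most 14 in all, crops included, and the job is handed in when it is done.

Besides the shell and the picture viewer there is one more tool, called as name([rows], argument=value, ...), one row to a line, values as JSON. jog_arm: Moves the arm, as the interface text tells. Its arguments: {"type":"object","properties":{"rows":{"type":"array","items":{"type":"object","properties":{"gripper":{"type":"number"},"slide":{"type":"array","items":{"type":"number"}},"spin":{"type":"number"}}}},"squeeze":{"type":"number"}},"required":["rows"]}

```bash
mkdir -p pics; cat > h.py <<'E'
import numpy as np, cv2
from station import telemetry, cams, workorder, finder
from scipy.spatial.transform import Rotation as Ro
def world(name, obs=None):
    o=telemetry.get_obs(); im,d=cams.camera(name); ci=cams.camera_info(name); K=np.array(ci["camera_matrix"])
    v,u=np.mgrid[:384,:512]; P=np.stack([(u-K[0,2])/K[0,0]*d,(v-K[1,2])/K[1,1]*d,d],-1)
    if "R" in ci: W=(P-np.array(ci["t"]))@np.array(ci["R"])
    else:
        T=np.array(ci["tool_from_camera"]); W=P@T[:3,:3].T+T[:3,3]
        W=W@Ro.from_euler("xyz",o["eef_rot"]).as_matrix().T+np.array(o["ee_pos"])
    W[d==0]=np.nan
    return im,W
E
python3 - <<'E'
from h import *
o=telemetry.get_obs();print(o)
im,W=world("top");np.savez("top.npz",im=im,W=W)
cv2.imwrite("pics/top.png",cv2.resize(im[:,:,::-1],(800,600)))
for n in "eyepiece aux_lens camera slide_box vial pot nest_eyepiece nest_lens nest_camera nest_slidebox".split():
    print(n,[(np.round(r["point"],3).tolist(),round(r["confidence"],2)) for r in finder.find_in(n,"top")][:4])
im,W=world("scene");cv2.imwrite("pics/scene.png",cv2.resize(im[:,:,::-1],(800,600)))
E
```

```text
{'time_s': 0.0, 'qpos': array([-1.22462022e+00,  3.00476622e-01,  1.52158586e+00, -5.80648430e-06,
        1.32073207e+00, -6.65916383e-02]), 'joint_vel': array([0.00149266, 0.00179951, 0.00058015, 0.00039799, 0.00128913,
       0.00039233]), 'tau': array([-4.81856350e-04, -5.31804299e+01, -3.52737522e+01,  7.08152773e-02,
        2.43890437e-02, -9.59759427e-05]), 'ee_pos': array([ 0.22061962, -0.50377416,  0.40408115]), 'eef_rot': array([-3.14039304e+00, -7.43656812e-05,  4.12769143e-01]), 'force': array([-0.52883345,  0.08667594, -0.64937522]), 'moment': array([0.02001884, 0.03898227, 0.00373949]), 'grip_force': 0.0, 'grip_width': 0.09402791377684891}
eyepiece [([0.58, 0.277, 0.058], 0.7)]
aux_lens [([0.374, 0.285, 0.037], 0.77)]
camera []
slide_box [([0.373, -0.296, 0.031], 0.94)]
vial [([0.491, -0.408, 0.061], 0.61)]
pot [([0.478, 0.41, 0.03], 0.75)]
nest_eyepiece [([0.618, 0.054, 0.022], 0.94), ([0.38, 0.284, 0.037], 0.68)]
nest_lens [([0.609, -0.046, 0.025], 0.8), ([0.763, -0.255, 0.017], 0.73), ([0.322, -0.156, 0.022], 0.65)]
nest_camera [([0.503, -0.042, 0.025], 0.78), ([0.578, -0.291, 0.041], 0.44), ([0.615, 0.057, 0.02], 0.38)]
nest_slidebox [([0.507, 0.064, 0.021], 0.96)]
```

View pics/top.png

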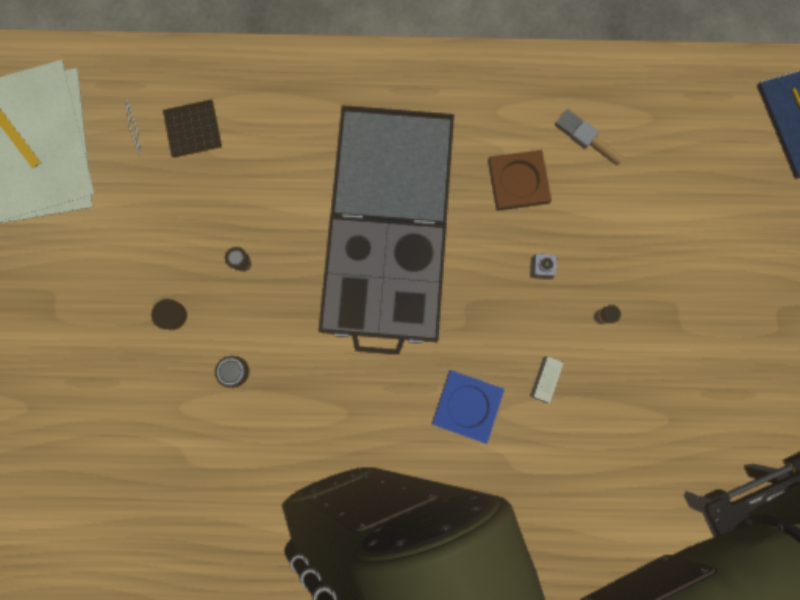

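View pics/scene.png

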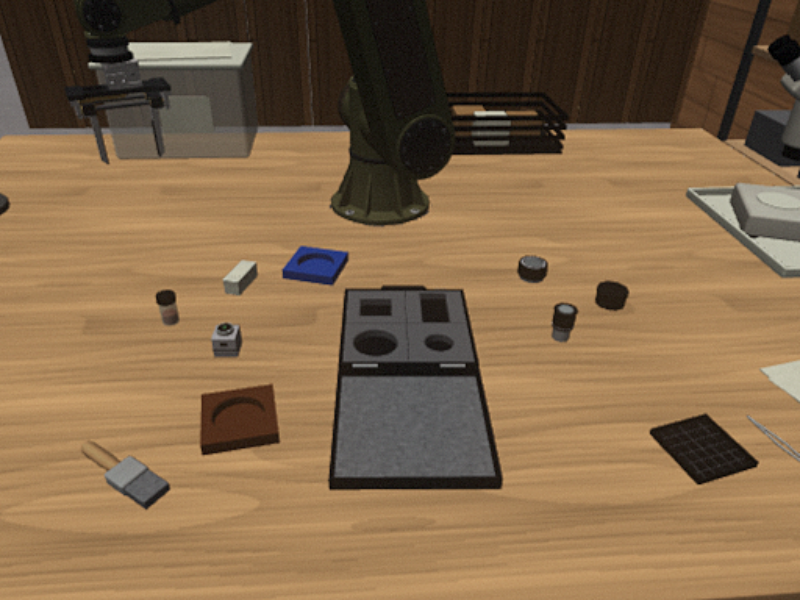

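Top picture (800x600): the eyepiece is at (237,258), since it has a glass top; the look-alike vial at (608,314) has a plain black cap. The aux lens is at (231,371), with glass and an aluminium ring; the pot at (169,314) is plain black. The camera is at (545,265) and the slide box at (548,380). The grey case recesses are eyepiece (357,248), lens (413,252), slide box (352,303) and camera (409,307). The brown (519,180) and blue (467,406) nests are decoys. Next I'll measure and confirm with one enlarged crop.

```bash
python3 - <<'E'
from h import *
z=np.load("top.npz");im,W=z["im"],z["W"]
X,Y,Z=W[...,0],W[...,1],W[...,2]
print("bench z",np.nanmedian(Z[200:230,30:90]))
def near(x,y,r): return np.hypot(X-x,Y-y)<r
for n,x,y,lo in [("eye",.58,.277,.048),("lens",.374,.285,.027),("pot",.478,.41,.025),("vial",.491,-.408,.048),("cam",.578,-.291,.033),("camnose",.578,-.291,.043),("box",.373,-.296,.024)]:
    m=near(x,y,.06)&(Z>lo); p=np.c_[X[m],Y[m]].astype(np.float32)
    r=cv2.minAreaRect(p); print(n,m.sum(),p.mean(0).round(4),"z",np.nanmedian(Z[m]).round(4),"mid",((p.max(0)+p.min(0))/2).round(4),"rect",np.round(r[0],4),np.round(r[1],4),round(r[2],1))
for n,x,y in [("Neye",.618,.054),("Nlens",.609,-.046),("Ncam",.503,-.042),("Nbox",.507,.064)]:
    m=(near(x,y,.06)&(Z<.016)).astype(np.uint8)
    k,l,s,c=cv2.connectedComponentsWithStats(m); 
    for i in range(1,k):
        if s[i][4]<60: continue
        q=l==i;p=np.c_[X[q],Y[q]].astype(np.float32);r=cv2.minAreaRect(p)
        print(n,s[i][4],p.mean(0).round(4),np.nanmedian(Z[q]).round(4),np.round(r[0],4),np.round(r[1],4),round(r[2],1))
t=np.hstack([cv2.resize(im[b:b+60,a:a+60],(260,260),interpolation=cv2.INTER_CUBIC) for a,b in [(122,136),(118,208),(78,171)]])
t2=np.hstack([cv2.resize(im[b:b+60,a:a+60],(260,260),interpolation=cv2.INTER_CUBIC) for a,b in [(319,140),(359,171),(321,213)]])
cv2.imwrite("pics/c1.png",np.vstack([t,t2])[:,:,::-1])
E
```

```text
bench z 0.0006370302700402738
eye 159 [0.5835 0.2816] z 0.0604 mid [0.5833 0.2821] rect [0.5838 0.2819] [0.039  0.0387] 8.0
lens 330 [0.375  0.2855] z 0.0353 mid [0.3751 0.287 ] rect [0.3754 0.2856] [0.0567 0.056 ] 67.3
pot 313 [0.4791 0.4115] z 0.033 mid [0.4799 0.4125] rect [0.4792 0.4121] [0.0557 0.0561] 13.2
vial 115 [ 0.4925 -0.4088] z 0.0581 mid [ 0.4926 -0.41  ] rect [ 0.4925 -0.4093] [0.0307 0.0319] 81.3
cam 190 [ 0.5837 -0.2946] z 0.0426 mid [ 0.5846 -0.2955] rect [ 0.5847 -0.2955] [0.0398 0.0399] 89.4
camnose 91 [ 0.5849 -0.2954] z 0.0478 mid [ 0.5847 -0.2956] rect [ 0.5847 -0.2956] [0.0349 0.036 ] 89.8
box 334 [ 0.3716 -0.2985] z 0.0325 mid [ 0.3718 -0.2993] rect [ 0.3717 -0.2992] [0.033  0.0802] 70.0
Neye 185 [0.6169 0.06  ] 0.0089 [0.6163 0.0593] [0.0456 0.0435] 45.9
Nlens 449 [ 0.6102 -0.0477] 0.009 [ 0.6097 -0.0476] [0.0698 0.0721] 20.4
Ncam 347 [ 0.502  -0.0409] 0.0091 [ 0.5013 -0.0407] [0.056  0.0568] 86.4
Nbox 512 [0.5088 0.067 ] 0.009 [0.5088 0.0668] [0.0474 0.0951] 86.3
```

View pics/c1.png

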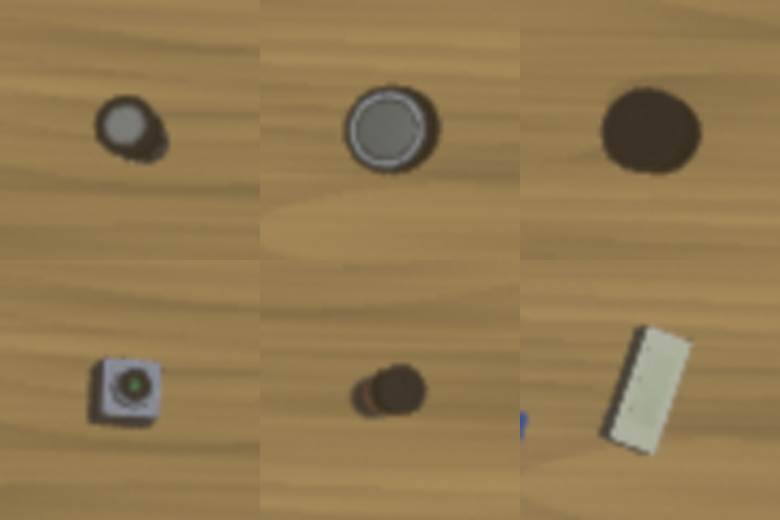

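```bash
cat >> h.py <<'E'
def rel(p,x,y,yaw,z):
    "print slide/spin from pose p=(pos,yaw)"
    R=Ro.from_euler("xyz",[np.pi,0,p[1]]).as_matrix()
    print("slide",np.round(R.T@(np.array([x,y,z])-p[0]),4),"spin",round(p[1]-yaw,4)); return np.array([x,y,z]),yaw
def cur():
    o=telemetry.get_obs(); return np.array(o["ee_pos"]),o["eef_rot"][2]
E
python3 -c "
from h import *
p=rel(cur(),.3717,-.2992,-.349,.30)
p=rel(p,.3717,-.2992,-.349,.217)"
```

```text
slide [ 0.2204 -0.1268  0.1046] spin 0.7619
slide [ 0.    -0.     0.083] spin 0.0
```

jog_arm([
  {"gripper":0.07,"slide":[0.221,-0.127,0.104],"spin":0.762},
  {"gripper":0.07,"slide":[0.221,-0.127,0.104],"spin":0.762},
  {"gripper":0.07,"slide":[0.221,-0.127,0.104],"spin":0.762},
  {"gripper":0.07,"slide":[0.221,-0.127,0.104],"spin":0.762},
  {"gripper":0.07,"slide":[0.221,-0.127,0.104],"spin":0.762},
  {"gripper":0.07,"slide":[0.221,-0.127,0.104],"spin":0.762},
  {"gripper":0.07,"slide":[0.221,-0.127,0.104],"spin":0.762},
  {"gripper":0.07,"slide":[0.221,-0.127,0.104],"spin":0.762},
], squeeze=15)

```text
time_s: 1.4
ee_pos: [0.3724, -0.2985, 0.3007]
eef_rot: [3.142, 0.0, -0.347]
force: [-1.3, -0.1, -1.1]
grip_width: 0.0701
grip_force: 0.0
```

```bash
python3 -c "
from h import *
im,W=world('wrist');cv2.imwrite('pics/w1.png',im[:,:,::-1])
X,Y,Z=W[...,0],W[...,1],W[...,2]
m=(np.hypot(X-.372,Y+.299)<.06)&(Z>.024)&(Z<.045);p=np.c_[X[m],Y[m]].astype(np.float32)
print(m.sum(),cv2.minAreaRect(p),np.median(Z[m]))"
```

```text
2734 ((0.37191900610923767, -0.30117934942245483), (0.031869787722826004, 0.0803527981042862), 69.2482681274414) 0.032867664009139236
```

View pics/w1.png

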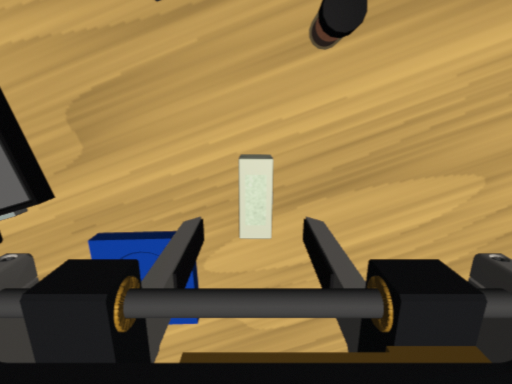

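The wrist picture shows the slide box at (256,197), lined up between the fingers, within 2 mm of the top-camera measurement. I'll descend and grip.

jog_arm([
  {"gripper":0.07,"slide":[0,0.002,0.04],"spin":0},
  {"gripper":0.07,"slide":[0,0.002,0.07],"spin":0},
  {"gripper":0.07,"slide":[0,0.002,0.083],"spin":0},
  {"gripper":0.07,"slide":[0,0.002,0.083],"spin":0},
  {"gripper":0.02,"slide":[0,0.002,0.083],"spin":0},
  {"gripper":0.02,"slide":[0,0.002,0.083],"spin":0},
  {"gripper":0.02,"slide":[0,0.002,0.083],"spin":0},
  {"gripper":0.02,"slide":[0,0.002,0.083],"spin":0},
])

```text
time_s: 2.25
ee_pos: [0.3715, -0.3008, 0.2184]
eef_rot: [3.141, -0.001, -0.349]
force: [0.2, 0.1, -0.3]
grip_width: 0.0413
grip_force: 0.0
```

jog_arm([
  {"gripper":0.02,"slide":[0,0,0],"spin":0},
  {"gripper":0.02,"slide":[0,0,0],"spin":0},
  {"gripper":0.02,"slide":[0,0,-0.02],"spin":0},
  {"gripper":0.02,"slide":[0,0,-0.05],"spin":0},
  {"gripper":0.02,"slide":[0,0,-0.083],"spin":0},
  {"gripper":0.02,"slide":[0,0,-0.083],"spin":0},
])

```text
time_s: 2.85
ee_pos: [0.3719, -0.3011, 0.3043]
eef_rot: [3.139, -0.006, -0.349]
force: [0.1, 0.6, -0.9]
grip_width: 0.0318
grip_force: 15.0
```

```bash
python3 -c "
from h import *
print(telemetry.get_obs()['grip_width'])
p=rel(cur(),.5088,.0668,-.0645,.30)
"
```

```text
0.03183573258510056
slide [ 0.0028 -0.3925  0.0043] spin -0.2847
```

jog_arm([
  {"gripper":0.02,"slide":[0.003,-0.049,0],"spin":-0.04},
  {"gripper":0.02,"slide":[0.003,-0.098,0],"spin":-0.08},
  {"gripper":0.02,"slide":[0.003,-0.147,0],"spin":-0.12},
  {"gripper":0.02,"slide":[0.003,-0.196,0],"spin":-0.16},
  {"gripper":0.02,"slide":[0.003,-0.245,0],"spin":-0.2},
  {"gripper":0.02,"slide":[0.003,-0.294,0],"spin":-0.24},
  {"gripper":0.02,"slide":[0.003,-0.343,0],"spin":-0.28},
  {"gripper":0.02,"slide":[0.003,-0.392,0],"spin":-0.285},
])

```text
time_s: 3.65
ee_pos: [0.5086, 0.0688, 0.2999]
eef_rot: [3.141, 0.001, -0.062]
force: [0.4, 0.1, -0.2]
grip_width: 0.032
grip_force: 15.0
```

jog_arm([
  {"gripper":0.02,"slide":[0,0,0],"spin":0},
  {"gripper":0.02,"slide":[0,0,0],"spin":0},
  {"gripper":0.02,"slide":[0,0,0],"spin":0},
])

```text
time_s: 3.95
ee_pos: [0.5081, 0.0658, 0.3001]
eef_rot: [3.141, 0.001, -0.065]
force: [0.1, -0.4, -1.0]
grip_width: 0.0318
grip_force: 15.0
```

```bash
python3 -c "
from h import *
print(cur())
p=rel(cur(),.5088,.0668,-.0645,.226)
im,W=world('wrist');cv2.imwrite('pics/w2.png',im[:,:,::-1])
X,Y,Z=W[...,0],W[...,1],W[...,2]
def rect(m):
  k,l,s,c=cv2.connectedComponentsWithStats(m.astype(np.uint8));i=1+np.argmax(s[1:,4]);q=l==i
  r=cv2.minAreaRect(np.c_[X[q],Y[q]].astype(np.float32));print(q.sum(),np.round(r[0],4),np.round(r[1],4),round(r[2],1),np.median(Z[q]))
rect((np.hypot(X-.509,Y-.067)<.06)&(Z>.105)&(Z<.135))
rect((np.hypot(X-.6165,Y-.0596)<.045)&(Z<.016))
rect((np.hypot(X-.61,Y+.0477)<.05)&(Z<.016))
rect((np.hypot(X-.5015,Y+.0408)<.05)&(Z<.016))
"
```

```text
(array([0.5081022 , 0.06581776, 0.30006781]), np.float64(-0.06497560494197097))
slide [ 0.0006 -0.001   0.0741] spin -0.0005
6302 [0.5088 0.0651] [0.0561 0.0794] 86.4 0.11502659332737833
2328 [0.6158 0.0578] [0.0474 0.0478] 4.8 0.00912017691064182
5394 [ 0.6088 -0.051 ] [0.0715 0.0719] 65.4 0.009076889304449165
2768 [ 0.5001 -0.0441] [0.0535 0.0544] 86.5 0.009166092735337389
```

View pics/w2.png

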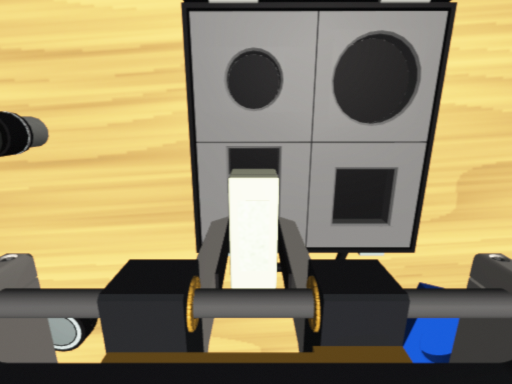

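The box at (253,230) is held squarely over its recess. I'll lower it slowly.

jog_arm([
  {"gripper":0.02,"slide":[0,0,0.025],"spin":0},
  {"gripper":0.02,"slide":[0,0,0.045],"spin":0},
  {"gripper":0.02,"slide":[0,0,0.06],"spin":0},
  {"gripper":0.02,"slide":[0,0,0.068],"spin":0},
  {"gripper":0.02,"slide":[0,0,0.071],"spin":0},
  {"gripper":0.02,"slide":[0,0,0.073],"spin":0},
  {"gripper":0.02,"slide":[0,0,0.074],"spin":0},
  {"gripper":0.02,"slide":[0,0,0.074],"spin":0},
])

```text
time_s: 4.8
ee_pos: [0.5085, 0.0666, 0.2271]
eef_rot: [-3.142, -0.001, -0.064]
force: [-0.3, -1.0, -1.5]
grip_width: 0.0321
grip_force: 15.0
```

jog_arm([
  {"gripper":0.02,"slide":[0,0,0.001],"spin":0},
  {"gripper":0.02,"slide":[0,0,0.0015],"spin":0},
  {"gripper":0.02,"slide":[0,0,0.0015],"spin":0},
])

```text
time_s: 5.1
ee_pos: [0.5085, 0.0667, 0.226]
eef_rot: [-3.142, -0.001, -0.064]
force: [-3.3, -0.5, 8.5]
grip_width: 0.0317
grip_force: 15.0
```

jog_arm([
  {"gripper":0.06,"slide":[0,0,0],"spin":0},
  {"gripper":0.06,"slide":[0,0,0],"spin":0},
  {"gripper":0.06,"slide":[0,0,0],"spin":0},
  {"gripper":0.06,"slide":[0,0,-0.03],"spin":0},
  {"gripper":0.06,"slide":[0,0,-0.08],"spin":0},
  {"gripper":0.06,"slide":[0,0,-0.095],"spin":0},
  {"gripper":0.06,"slide":[0,0,-0.095],"spin":0},
])

```text
time_s: 5.8
ee_pos: [0.5086, 0.0667, 0.3226]
eef_rot: [-3.141, -0.004, -0.064]
force: [0.1, 0.0, -0.8]
grip_width: 0.0599
grip_force: 0.0
```

```bash
python3 -c "
from h import *
print(cur())
p=rel(cur(),.5847,-.2956,0,.30)
im,W=world('top');Z=W[...,2];m=(np.hypot(W[...,0]-.509,W[...,1]-.067)<.05)&(Z>.034)&(Z<.06)
print(m.sum(),cv2.minAreaRect(W[m][:,:2].astype(np.float32)),np.median(Z[m]))
"
```

```text
(array([0.50862178, 0.06668265, 0.32256349]), np.float64(-0.06414713760145818))
slide [0.0991 0.3567 0.0226] spin -0.0641
2 ((0.5249825716018677, 0.05303798243403435), (0.0028608834836632013, 0.0), 93.92205047607422) 0.04230828458231585
```

jog_arm([
  {"gripper":0.07,"slide":[0.099,0.357,0.02],"spin":-0.064},
  {"gripper":0.07,"slide":[0.099,0.357,0.02],"spin":-0.064},
  {"gripper":0.07,"slide":[0.099,0.357,0.02],"spin":-0.064},
  {"gripper":0.07,"slide":[0.099,0.357,0.02],"spin":-0.064},
  {"gripper":0.07,"slide":[0.099,0.357,0.02],"spin":-0.064},
  {"gripper":0.07,"slide":[0.099,0.357,0.02],"spin":-0.064},
  {"gripper":0.07,"slide":[0.099,0.357,0.02],"spin":-0.064},
  {"gripper":0.07,"slide":[0.099,0.357,0.02],"spin":-0.064},
])

```text
time_s: 6.65
ee_pos: [0.5838, -0.2998, 0.2972]
eef_rot: [-3.14, 0.003, -0.003]
force: [0.4, 0.7, -0.7]
grip_width: 0.07
grip_force: 0.0
```

jog_arm([
  {"gripper":0.07,"slide":[0,0,0],"spin":0},
  {"gripper":0.07,"slide":[0,0,0],"spin":0},
  {"gripper":0.07,"slide":[0,0,0],"spin":0},
])

```text
time_s: 6.95
ee_pos: [0.5843, -0.2948, 0.2995]
eef_rot: [-3.141, 0.001, 0.001]
force: [-0.5, 0.6, -1.1]
grip_width: 0.07
grip_force: 0.0
```

```bash
python3 -c "
from h import *
print(cur())
im,W=world('wrist');Z=W[...,2];m=(np.hypot(W[...,0]-.585,W[...,1]+.2956)<.05)&(Z>.033)&(Z<.06)
r=cv2.minAreaRect(W[m][:,:2].astype(np.float32));print(m.sum(),r)
rel(cur(),r[0][0],r[0][1],0,.219)
im,W=world('top');Z=W[...,2];m=(np.hypot(W[...,0]-.509,W[...,1]-.067)<.05)&(Z>.034)&(Z<.06)
print(m.sum(),cv2.minAreaRect(W[m][:,:2].astype(np.float32)),np.median(Z[m]))
"
```

```text
(array([ 0.58431437, -0.29476619,  0.29945431]), np.float64(0.0008911442066585895))
1835 ((0.5861402750015259, -0.29778817296028137), (0.04010637477040291, 0.04006517305970192), 86.1649169921875)
slide [0.0018 0.0031 0.0808] spin 0.0011
299 ((0.5081198215484619, 0.06728209555149078), (0.031949806958436966, 0.07959181815385818), 86.44395446777344) 0.040744405741194055
```

The slide box is seated: its top is at 40.7 mm against an expected 40, and it is centred. Now I'll grip the camera.

jog_arm([
  {"gripper":0.07,"slide":[0.001,0.002,0.04],"spin":0.06},
  {"gripper":0.07,"slide":[0.001,0.002,0.07],"spin":0.06},
  {"gripper":0.07,"slide":[0.001,0.002,0.08],"spin":0.06},
  {"gripper":0.07,"slide":[0.001,0.002,0.08],"spin":0.06},
  {"gripper":0.03,"slide":[0.001,0.002,0.08],"spin":0.06},
  {"gripper":0.03,"slide":[0.001,0.002,0.08],"spin":0.06},
  {"gripper":0.03,"slide":[0.001,0.002,0.08],"spin":0.06},
  {"gripper":0.03,"slide":[0.001,0.002,0.08],"spin":0.06},
])

```text
time_s: 7.85
ee_pos: [0.5854, -0.298, 0.221]
eef_rot: [3.141, -0.001, -0.06]
force: [-0.1, -0.1, -0.1]
grip_width: 0.0414
grip_force: 0.3
```

jog_arm([
  {"gripper":0.03,"slide":[0,0,0],"spin":0},
  {"gripper":0.03,"slide":[0,0,0],"spin":0},
  {"gripper":0.03,"slide":[0,0,-0.02],"spin":0},
  {"gripper":0.03,"slide":[0,0,-0.05],"spin":0},
  {"gripper":0.03,"slide":[0,0,-0.09],"spin":0},
  {"gripper":0.03,"slide":[0,0,-0.09],"spin":0},
  {"gripper":0.03,"slide":[0,0,-0.09],"spin":0},
])

```text
time_s: 8.55
ee_pos: [0.5852, -0.298, 0.3104]
eef_rot: [3.141, -0.001, -0.06]
force: [0.8, -0.3, -1.7]
grip_width: 0.0397
grip_force: 15.0
```

```bash
python3 -c "
from h import *
print(cur(),telemetry.get_obs()['grip_width'])
p=rel(cur(),.5012,-.0418,-.0645,.31)
"
```

```text
(array([ 0.58517459, -0.29797348,  0.31043465]), np.float64(-0.06026537198297488)) 0.039663553099591416
slide [-0.0993 -0.2507  0.0004] spin 0.0042
```

jog_arm([
  {"gripper":0.03,"slide":[-0.017,-0.042,0],"spin":0.004},
  {"gripper":0.03,"slide":[-0.033,-0.083,0],"spin":0.004},
  {"gripper":0.03,"slide":[-0.05,-0.125,0],"spin":0.004},
  {"gripper":0.03,"slide":[-0.066,-0.167,0],"spin":0.004},
  {"gripper":0.03,"slide":[-0.083,-0.209,0],"spin":0.004},
  {"gripper":0.03,"slide":[-0.1,-0.251,0],"spin":0.004},
  {"gripper":0.03,"slide":[-0.1,-0.251,0],"spin":0.004},
  {"gripper":0.03,"slide":[-0.1,-0.251,0],"spin":0.004},
])

```text
time_s: 9.35
ee_pos: [0.5003, -0.0409, 0.3092]
eef_rot: [-3.142, 0.002, -0.063]
force: [-0.1, -0.3, -0.6]
grip_width: 0.0398
grip_force: 15.0
```

jog_arm([
  {"gripper":0.03,"slide":[0,0,0.025],"spin":0},
  {"gripper":0.03,"slide":[0,0,0.05],"spin":0},
  {"gripper":0.03,"slide":[0,0,0.07],"spin":0},
  {"gripper":0.03,"slide":[0,0,0.077],"spin":0},
  {"gripper":0.03,"slide":[0,0,0.079],"spin":0},
  {"gripper":0.03,"slide":[0,0,0.081],"spin":0},
  {"gripper":0.03,"slide":[0,0,0.082],"spin":0},
  {"gripper":0.03,"slide":[0,0,0.082],"spin":0},
])

```text
time_s: 10.15
ee_pos: [0.5008, -0.0415, 0.2289]
eef_rot: [3.141, -0.001, -0.064]
force: [1.4, -0.3, 0.6]
grip_width: 0.04
grip_force: 15.0
```

jog_arm([
  {"gripper":0.03,"slide":[0,0,0.001],"spin":0},
  {"gripper":0.03,"slide":[0,0,0.001],"spin":0},
])

```text
time_s: 10.35
ee_pos: [0.5008, -0.0415, 0.2287]
eef_rot: [3.141, -0.002, -0.064]
force: [-5.8, -0.3, 15.6]
grip_width: 0.0396
grip_force: 15.0
```

jog_arm([
  {"gripper":0.065,"slide":[0,0,0],"spin":0},
  {"gripper":0.065,"slide":[0,0,0],"spin":0},
  {"gripper":0.065,"slide":[0,0,0],"spin":0},
  {"gripper":0.065,"slide":[0,0,-0.03],"spin":0},
  {"gripper":0.065,"slide":[0,0,-0.07],"spin":0},
  {"gripper":0.065,"slide":[0,0,-0.1],"spin":0},
  {"gripper":0.065,"slide":[0,0,-0.1],"spin":0},
])

```text
time_s: 11.05
ee_pos: [0.501, -0.0414, 0.331]
eef_rot: [3.141, -0.007, -0.064]
force: [-0.1, 0.5, -0.4]
grip_width: 0.0652
grip_force: 0.0
```

```bash
python3 -c "
from h import *
print(cur())
p=rel(cur(),.5838,.2819,0,.33)
"
```

```text
(array([ 0.50103069, -0.04143817,  0.33100144]), np.float64(-0.06409522752668773))
slide [ 0.0619 -0.328   0.001 ] spin -0.0641
```

jog_arm([
  {"gripper":0.075,"slide":[0.062,-0.328,0],"spin":-0.064},
  {"gripper":0.075,"slide":[0.062,-0.328,0],"spin":-0.064},
  {"gripper":0.075,"slide":[0.062,-0.328,0],"spin":-0.064},
  {"gripper":0.075,"slide":[0.062,-0.328,0],"spin":-0.064},
  {"gripper":0.075,"slide":[0.062,-0.328,0],"spin":-0.064},
  {"gripper":0.075,"slide":[0.062,-0.328,0],"spin":-0.064},
  {"gripper":0.075,"slide":[0.062,-0.328,0],"spin":-0.064},
  {"gripper":0.075,"slide":[0.062,-0.328,0],"spin":-0.064},
])

```text
time_s: 11.85
ee_pos: [0.5833, 0.2856, 0.3253]
eef_rot: [3.141, 0.001, 0.004]
force: [-0.4, 0.2, -0.8]
grip_width: 0.0751
grip_force: 0.0
```

jog_arm([
  {"gripper":0.075,"slide":[0,0,0],"spin":0},
  {"gripper":0.075,"slide":[0,0,0],"spin":0},
  {"gripper":0.075,"slide":[0,0,0],"spin":0},
])

```text
time_s: 12.15
ee_pos: [0.5836, 0.2808, 0.3272]
eef_rot: [3.141, 0.0, -0.001]
force: [0.8, -0.1, 0.9]
grip_width: 0.0749
grip_force: 0.0
```

```bash
python3 -c "
from h import *
print(cur())
im,W=world('wrist');Z=W[...,2];m=(np.hypot(W[...,0]-.5838,W[...,1]-.2819)<.05)&(Z>.052)&(Z<.075)
r=cv2.minAreaRect(W[m][:,:2].astype(np.float32));print(m.sum(),r,np.median(Z[m]));cv2.imwrite('pics/w3.png',im[:,:,::-1])
rel(cur(),r[0][0],r[0][1],0,.22)
im,W=world('top');Z=W[...,2];m=(np.hypot(W[...,0]-.501,W[...,1]+.0418)<.04)&(Z>.034)&(Z<.07)
print(m.sum(),cv2.minAreaRect(W[m][:,:2].astype(np.float32)),np.median(Z[m]))
"
```

```text
(array([0.58356152, 0.28083309, 0.32715644]), np.float64(-0.0014910328833717124))
1402 ((0.5847373008728027, 0.2805616557598114), (0.04013464227318764, 0.03987978771328926), 0.41424596309661865) 0.061162893214513375
slide [0.0012 0.0004 0.1073] spin -0.0014
194 ((0.5006250739097595, -0.04082619771361351), (0.03969287872314453, 0.04073378071188927), 85.78067779541016) 0.05063547921722183
```

View pics/w3.png

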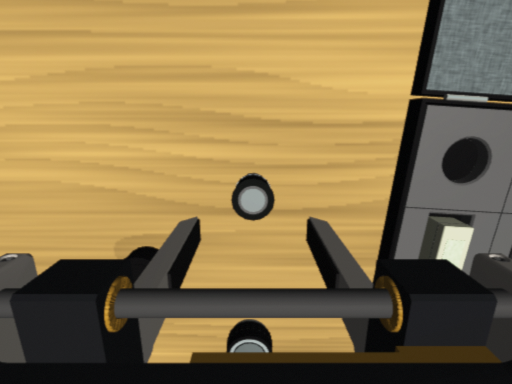

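The wrist picture shows the eyepiece with its glass top at (253,198), centred between the fingers. The camera is seated. Grip the eyepiece.

jog_arm([
  {"gripper":0.075,"slide":[0.001,0,0.04],"spin":0},
  {"gripper":0.075,"slide":[0.001,0,0.08],"spin":0},
  {"gripper":0.075,"slide":[0.001,0,0.108],"spin":0},
  {"gripper":0.075,"slide":[0.001,0,0.108],"spin":0},
  {"gripper":0.03,"slide":[0.001,0,0.108],"spin":0},
  {"gripper":0.03,"slide":[0.001,0,0.108],"spin":0},
  {"gripper":0.03,"slide":[0.001,0,0.108],"spin":0},
  {"gripper":0.03,"slide":[0.001,0,0.108],"spin":0},
])

```text
time_s: 13.05
ee_pos: [0.5847, 0.282, 0.2205]
eef_rot: [-3.141, -0.002, -0.0]
force: [0.0, -0.2, 0.4]
grip_width: 0.0468
grip_force: 0.0
```

jog_arm([
  {"gripper":0.03,"slide":[0,0,0],"spin":0},
  {"gripper":0.03,"slide":[0,0,0],"spin":0},
  {"gripper":0.03,"slide":[0,0,0],"spin":0},
])

```text
time_s: 13.35
ee_pos: [0.5847, 0.2819, 0.2199]
eef_rot: [-3.141, -0.001, -0.0]
force: [0.6, -1.4, 6.1]
grip_width: 0.0395
grip_force: 15.0
```

Width is 39.5 mm against a 38 mm body, so the pads are on the flaring eyecup. I'll regrip 3 mm lower to get onto the body.

jog_arm([
  {"gripper":0.05,"slide":[0,0,0],"spin":0},
  {"gripper":0.05,"slide":[0,0,0],"spin":0},
  {"gripper":0.05,"slide":[0,0,0.003],"spin":0},
  {"gripper":0.03,"slide":[0,0,0.003],"spin":0},
  {"gripper":0.03,"slide":[0,0,0.003],"spin":0},
  {"gripper":0.03,"slide":[0,0,0.003],"spin":0},
  {"gripper":0.03,"slide":[0,0,0.003],"spin":0},
  {"gripper":0.03,"slide":[0,0,0.003],"spin":0},
])

```text
time_s: 14.15
ee_pos: [0.5845, 0.2819, 0.2161]
eef_rot: [3.142, 0.0, -0.0]
force: [0.3, -0.3, -0.3]
grip_width: 0.0394
grip_force: 15.0
```

jog_arm([
  {"gripper":0.05,"slide":[0,0,0],"spin":0},
  {"gripper":0.05,"slide":[0,0,0],"spin":0},
  {"gripper":0.05,"slide":[0,0,-0.002],"spin":0},
  {"gripper":0.03,"slide":[0,0,-0.002],"spin":0},
  {"gripper":0.03,"slide":[0,0,-0.002],"spin":0},
  {"gripper":0.03,"slide":[0,0,-0.002],"spin":0},
  {"gripper":0.03,"slide":[0,0,-0.002],"spin":0},
  {"gripper":0.03,"slide":[0,0,-0.002],"spin":0},
])

```text
time_s: 14.95
ee_pos: [0.5845, 0.2819, 0.2183]
eef_rot: [-3.142, -0.0, -0.0]
force: [0.5, -1.7, 3.4]
grip_width: 0.0393
grip_force: 15.0
```

jog_arm([
  {"gripper":0.03,"slide":[0,0,-0.01],"spin":0},
  {"gripper":0.03,"slide":[0,0,-0.03],"spin":0},
  {"gripper":0.03,"slide":[0,0,-0.07],"spin":0},
  {"gripper":0.03,"slide":[0,0,-0.112],"spin":0},
  {"gripper":0.03,"slide":[0,0,-0.112],"spin":0},
  {"gripper":0.03,"slide":[0,0,-0.112],"spin":0},
])

```text
time_s: 15.55
ee_pos: [0.5843, 0.2819, 0.3311]
eef_rot: [-3.141, -0.001, -0.0]
force: [-0.2, -1.0, -1.9]
grip_width: 0.0396
grip_force: 15.0
```

```bash
python3 -c "
from h import *
p=rel(cur(),.6162,.0588,-.0645,.33)
im,W=world('scene')
cv2.imwrite('pics/s3.png',cv2.resize(im[100:240,280:466,::-1],(744,560)))
"
```

```text
slide [0.0319 0.2231 0.0011] spin 0.0643
```

View pics/s3.png

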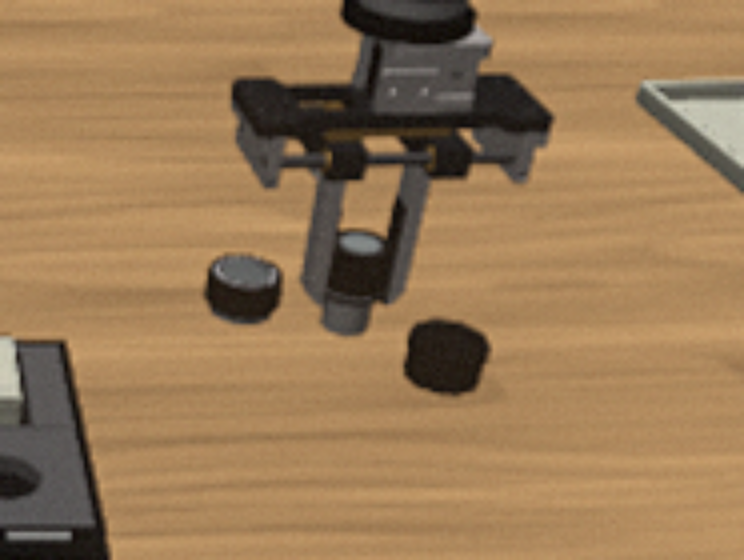

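The eyepiece hangs upright between the fingers at (355,280). Carry it to its recess.

jog_arm([
  {"gripper":0.03,"slide":[0.006,0.04,0],"spin":0.064},
  {"gripper":0.03,"slide":[0.012,0.08,0],"spin":0.064},
  {"gripper":0.03,"slide":[0.018,0.12,0],"spin":0.064},
  {"gripper":0.03,"slide":[0.024,0.16,0],"spin":0.064},
  {"gripper":0.03,"slide":[0.032,0.2,0],"spin":0.064},
  {"gripper":0.03,"slide":[0.032,0.223,0],"spin":0.064},
  {"gripper":0.03,"slide":[0.032,0.223,0],"spin":0.064},
  {"gripper":0.03,"slide":[0.032,0.223,0],"spin":0.064},
])

```text
time_s: 16.4
ee_pos: [0.6163, 0.0589, 0.3289]
eef_rot: [-3.142, 0.002, -0.065]
force: [0.5, 0.2, -0.8]
grip_width: 0.0393
grip_force: 15.0
```

jog_arm([
  {"gripper":0.03,"slide":[0,0,0.03],"spin":0},
  {"gripper":0.03,"slide":[0,0,0.06],"spin":0},
  {"gripper":0.03,"slide":[0,0,0.08],"spin":0},
  {"gripper":0.03,"slide":[0,0,0.092],"spin":0},
  {"gripper":0.03,"slide":[0,0,0.098],"spin":0},
  {"gripper":0.03,"slide":[0,0,0.101],"spin":0},
  {"gripper":0.03,"slide":[0,0,0.102],"spin":0},
  {"gripper":0.03,"slide":[0,0,0.102],"spin":0},
])

```text
time_s: 17.2
ee_pos: [0.6166, 0.059, 0.2288]
eef_rot: [-3.141, -0.001, -0.064]
force: [-0.3, 0.2, -0.8]
grip_width: 0.039
grip_force: 15.0
```

jog_arm([
  {"gripper":0.03,"slide":[0,0,0.001],"spin":0},
  {"gripper":0.03,"slide":[0,0,0.002],"spin":0},
  {"gripper":0.03,"slide":[0,0,0.002],"spin":0},
])

```text
time_s: 17.5
ee_pos: [0.6165, 0.0589, 0.2264]
eef_rot: [-3.142, -0.001, -0.064]
force: [1.4, -0.3, 0.1]
grip_width: 0.0391
grip_force: 15.0
```

jog_arm([
  {"gripper":0.03,"slide":[0,0,0.001],"spin":0},
  {"gripper":0.03,"slide":[0,0,0.001],"spin":0},
])

```text
time_s: 17.7
ee_pos: [0.6168, 0.0588, 0.2263]
eef_rot: [-3.141, -0.002, -0.064]
force: [-1.7, -0.0, 7.9]
grip_width: 0.0394
grip_force: 15.0
```

jog_arm([
  {"gripper":0.065,"slide":[0,0,0],"spin":0},
  {"gripper":0.065,"slide":[0,0,0],"spin":0},
  {"gripper":0.065,"slide":[0,0,0],"spin":0},
  {"gripper":0.065,"slide":[0,0,-0.03],"spin":0},
  {"gripper":0.065,"slide":[0,0,-0.07],"spin":0},
  {"gripper":0.065,"slide":[0,0,-0.105],"spin":0},
  {"gripper":0.065,"slide":[0,0,-0.105],"spin":0},
  {"gripper":0.065,"slide":[0,0,-0.105],"spin":0},
])

```text
time_s: 18.5
ee_pos: [0.6163, 0.0589, 0.3303]
eef_rot: [-3.142, -0.001, -0.064]
force: [-0.5, 0.2, -0.4]
grip_width: 0.0648
grip_force: 0.0
```

```bash
python3 -c "
from h import *
p=rel(cur(),.375,.285,-.0645,.33)
im,W=world('wrist');Z=W[...,2];m=(np.hypot(W[...,0]-.6165,W[...,1]-.059)<.04)&(Z>.06)&(Z<.08)
print(m.sum(),cv2.minAreaRect(W[m][:,:2].astype(np.float32)),np.median(Z[m]))
"
```

```text
slide [-0.2553 -0.2101  0.0003] spin 0.0003
1446 ((0.6169835925102234, 0.0578695684671402), (0.04065300524234772, 0.04052797332406044), 51.95913314819336) 0.06912916577153749
```

The eyepiece is seated: top at 69 mm, centred. Now the aux lens.

jog_arm([
  {"gripper":0.085,"slide":[-0.255,-0.21,0],"spin":0},
  {"gripper":0.085,"slide":[-0.255,-0.21,0],"spin":0},
  {"gripper":0.085,"slide":[-0.255,-0.21,0],"spin":0},
  {"gripper":0.085,"slide":[-0.255,-0.21,0],"spin":0},
  {"gripper":0.085,"slide":[-0.255,-0.21,0],"spin":0},
  {"gripper":0.085,"slide":[-0.255,-0.21,0],"spin":0},
  {"gripper":0.085,"slide":[-0.255,-0.21,0],"spin":0},
  {"gripper":0.085,"slide":[-0.255,-0.21,0],"spin":0},
])

```text
time_s: 19.35
ee_pos: [0.3731, 0.2866, 0.3289]
eef_rot: [3.14, 0.002, -0.061]
force: [0.1, 0.1, 0.2]
grip_width: 0.0848
grip_force: 0.0
```

jog_arm([
  {"gripper":0.085,"slide":[0,0,0.03],"spin":0},
  {"gripper":0.085,"slide":[0,0,0.03],"spin":0},
  {"gripper":0.085,"slide":[0,0,0.03],"spin":0},
])

```text
time_s: 19.65
ee_pos: [0.3758, 0.2845, 0.2997]
eef_rot: [3.14, 0.002, -0.065]
force: [0.3, 0.5, -0.4]
grip_width: 0.085
grip_force: 0.0
```

```bash
python3 -c "
from h import *
print(cur())
im,W=world('wrist');Z=W[...,2];m=(np.hypot(W[...,0]-.375,W[...,1]-.285)<.05)&(Z>.027)&(Z<.045)
r=cv2.minAreaRect(W[m][:,:2].astype(np.float32));print(m.sum(),r,np.median(Z[m]));cv2.imwrite('pics/w4.png',im[:,:,::-1])
rel(cur(),r[0][0],r[0][1],-.0645,.217)
"
```

```text
(array([0.37583254, 0.28445738, 0.29970858]), np.float64(-0.06490173914815589))
2843 ((0.37638241052627563, 0.2856248617172241), (0.056728582829236984, 0.0570475310087204), 86.6067886352539) 0.03558244020329715
slide [ 0.0004 -0.0011  0.0834] spin -0.0005
```

View pics/w4.png

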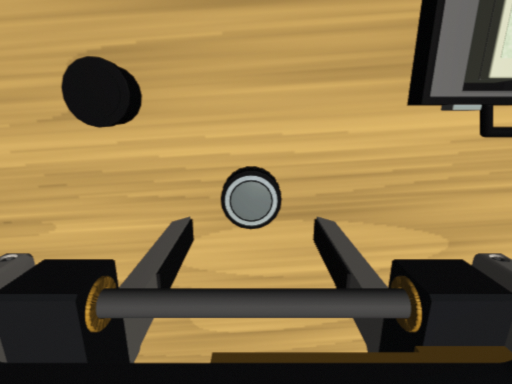

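The aux lens (glass and ring) is at (251,198) between the fingers; the pot at (97,92) is clear.

jog_arm([
  {"gripper":0.085,"slide":[0,-0.001,0.04],"spin":0},
  {"gripper":0.085,"slide":[0,-0.001,0.07],"spin":0},
  {"gripper":0.085,"slide":[0,-0.001,0.083],"spin":0},
  {"gripper":0.085,"slide":[0,-0.001,0.083],"spin":0},
  {"gripper":0.045,"slide":[0,-0.001,0.083],"spin":0},
  {"gripper":0.045,"slide":[0,-0.001,0.083],"spin":0},
  {"gripper":0.045,"slide":[0,-0.001,0.083],"spin":0},
  {"gripper":0.045,"slide":[0,-0.001,0.083],"spin":0},
], squeeze=20)

```text
time_s: 20.5
ee_pos: [0.3756, 0.2859, 0.2179]
eef_rot: [-3.141, -0.001, -0.064]
force: [-0.6, -1.0, 6.8]
grip_width: 0.0575
grip_force: 20.0
```

jog_arm([
  {"gripper":0.045,"slide":[0,0,0],"spin":0},
  {"gripper":0.045,"slide":[0,0,0],"spin":0},
  {"gripper":0.045,"slide":[0,0,0],"spin":0},
])

```text
time_s: 20.8
ee_pos: [0.3757, 0.286, 0.2179]
eef_rot: [-3.141, -0.001, -0.064]
force: [-1.3, -0.7, 7.2]
grip_width: 0.0576
grip_force: 20.0
```

jog_arm([
  {"gripper":0.045,"slide":[0,0,-0.01],"spin":0},
  {"gripper":0.045,"slide":[0,0,-0.03],"spin":0},
  {"gripper":0.045,"slide":[0,0,-0.06],"spin":0},
  {"gripper":0.045,"slide":[0,0,-0.093],"spin":0},
  {"gripper":0.045,"slide":[0,0,-0.123],"spin":0},
  {"gripper":0.045,"slide":[0,0,-0.123],"spin":0},
  {"gripper":0.045,"slide":[0,0,-0.123],"spin":0},
])

```text
time_s: 21.5
ee_pos: [0.3753, 0.2857, 0.3405]
eef_rot: [-3.141, -0.001, -0.064]
force: [-0.9, -0.2, -1.8]
grip_width: 0.0575
grip_force: 20.0
```

```bash
python3 -c "
from h import *
print(cur());p=rel(cur(),.6095,-.049,-.0645,.34)
"
```

```text
(array([0.37527704, 0.28572292, 0.34048215]), np.float64(-0.06417517496257119))
slide [0.2552 0.319  0.0005] spin 0.0003
```

jog_arm([
  {"gripper":0.045,"slide":[0.03,0.037,0],"spin":0},
  {"gripper":0.045,"slide":[0.06,0.075,0],"spin":0},
  {"gripper":0.045,"slide":[0.09,0.112,0],"spin":0},
  {"gripper":0.045,"slide":[0.12,0.15,0],"spin":0},
  {"gripper":0.045,"slide":[0.15,0.187,0],"spin":0},
  {"gripper":0.045,"slide":[0.18,0.225,0],"spin":0},
  {"gripper":0.045,"slide":[0.21,0.262,0],"spin":0},
  {"gripper":0.045,"slide":[0.235,0.294,0],"spin":0},
])

```text
time_s: 22.3
ee_pos: [0.5919, -0.0249, 0.3384]
eef_rot: [-3.142, 0.003, -0.065]
force: [0.4, 0.9, -1.0]
grip_width: 0.0575
grip_force: 20.0
```

jog_arm([
  {"gripper":0.045,"slide":[0.02,0.025,0],"spin":0},
  {"gripper":0.045,"slide":[0.02,0.025,0],"spin":0},
  {"gripper":0.045,"slide":[0.02,0.025,0.03],"spin":0},
  {"gripper":0.045,"slide":[0.02,0.025,0.06],"spin":0},
  {"gripper":0.045,"slide":[0.02,0.025,0.09],"spin":0},
  {"gripper":0.045,"slide":[0.02,0.025,0.105],"spin":0},
  {"gripper":0.045,"slide":[0.02,0.025,0.11],"spin":0},
  {"gripper":0.045,"slide":[0.02,0.025,0.11],"spin":0},
])

```text
time_s: 23.1
ee_pos: [0.6095, -0.0486, 0.23]
eef_rot: [-3.142, 0.001, -0.064]
force: [-0.4, -1.2, -1.1]
grip_width: 0.0572
grip_force: 20.0
```

jog_arm([
  {"gripper":0.045,"slide":[0,0,0],"spin":0},
  {"gripper":0.045,"slide":[0,0,0.001],"spin":0},
  {"gripper":0.045,"slide":[0,0,0.002],"spin":0},
  {"gripper":0.045,"slide":[0,0,0.002],"spin":0},
])

```text
time_s: 23.5
ee_pos: [0.6095, -0.0489, 0.2285]
eef_rot: [3.142, -0.0, -0.064]
force: [-0.1, 0.5, -2.1]
grip_width: 0.0575
grip_force: 20.0
```

Contact should come near 0.2257.

jog_arm([
  {"gripper":0.045,"slide":[0,0,0.001],"spin":0},
  {"gripper":0.045,"slide":[0,0,0.002],"spin":0},
  {"gripper":0.045,"slide":[0,0,0.002],"spin":0},
  {"gripper":0.045,"slide":[0,0,0.002],"spin":0},
])

```text
time_s: 23.9
ee_pos: [0.6095, -0.0489, 0.2261]
eef_rot: [-3.142, 0.0, -0.064]
force: [0.7, -0.1, -1.7]
grip_width: 0.0575
grip_force: 20.0
```

jog_arm([
  {"gripper":0.045,"slide":[0,0,0.0005],"spin":0},
  {"gripper":0.045,"slide":[0,0,0.0005],"spin":0},
])

```text
time_s: 24.1
ee_pos: [0.6095, -0.0489, 0.226]
eef_rot: [3.142, -0.0, -0.064]
force: [-3.5, -0.9, 3.4]
grip_width: 0.0577
grip_force: 20.0
```

jog_arm([
  {"gripper":0.08,"slide":[0,0,0],"spin":0},
  {"gripper":0.08,"slide":[0,0,0],"spin":0},
  {"gripper":0.08,"slide":[0,0,0],"spin":0},
  {"gripper":0.08,"slide":[0,0,-0.03],"spin":0},
  {"gripper":0.08,"slide":[0,0,-0.07],"spin":0},
  {"gripper":0.08,"slide":[0,0,-0.11],"spin":0},
  {"gripper":0.08,"slide":[-0.1,0.1,-0.12],"spin":0},
  {"gripper":0.08,"slide":[-0.1,0.2,-0.12],"spin":0},
])

```text
time_s: 24.9
ee_pos: [0.5496, -0.1264, 0.3423]
eef_rot: [3.141, -0.002, -0.061]
force: [-0.2, -1.1, -0.4]
grip_width: 0.0798
grip_force: 0.0
```

jog_arm([
  {"gripper":0.08,"slide":[-0.05,0.25,0],"spin":0},
  {"gripper":0.08,"slide":[-0.05,0.25,0],"spin":0},
  {"gripper":0.08,"slide":[-0.05,0.25,0],"spin":0},
  {"gripper":0.08,"slide":[-0.05,0.25,0],"spin":0},
  {"gripper":0.08,"slide":[-0.05,0.25,0],"spin":0},
  {"gripper":0.08,"slide":[-0.05,0.25,0],"spin":0},
  {"gripper":0.08,"slide":[-0.05,0.25,0],"spin":0},
])

```text
time_s: 25.6
ee_pos: [0.4844, -0.3743, 0.3406]
eef_rot: [-3.141, 0.0, -0.066]
force: [0.6, 0.5, 0.3]
grip_width: 0.0802
grip_force: 0.0
```

```bash
python3 -c "
from h import *
im,W=world('top');X,Y,Z=W[...,0],W[...,1],W[...,2]
for n,x,y,lo in [('eye',.6163,.059,.056),('lens',.6095,-.049,.035),('cam',.5012,-.0415,.041),('box',.5088,.0668,.032),('pot',.479,.412,.025),('vial',.4925,-.409,.048)]:
    m=(np.hypot(X-x,Y-y)<.05)&(Z>lo)&(Z<.1);r=cv2.minAreaRect(np.c_[X[m],Y[m]].astype(np.float32));print(n,m.sum(),np.round(r[0],4),np.round(r[1],4),round(r[2],1),np.percentile(Z[m],[10,50,90]).round(4))
cv2.imwrite('pics/end.png',cv2.resize(im[60:280,60:460,::-1],(800,440)))
"
```

```text
eye 157 [0.6157 0.0598] [0.0387 0.0378] 1.5 [0.0661 0.0686 0.0711]
lens 298 [ 0.6085 -0.0484] [0.0569 0.0555] 48.6 [0.0409 0.0433 0.0458]
cam 191 [ 0.5006 -0.0408] [0.0397 0.0403] 85.9 [0.0467 0.0505 0.0585]
box 306 [0.5082 0.0673] [0.0324 0.0802] 86.5 [0.0382 0.0408 0.0435]
pot 312 [0.4798 0.4117] [0.056 0.056] 38.6 [0.03   0.0326 0.0354]Traceback (most recent call last):
  File "<string>", line 5, in <module>
    m=(np.hypot(X-x,Y-y)<.05)&(Z>lo)&(Z<.1);r=cv2.minAreaRect(np.c_[X[m],Y[m]].astype(np.float32));print(n,m.sum(),np.round(r[0],4),np.round(r[1],4),round(r[2],1),np.percentile(Z[m],[10,50,90]).round(4))
                                                                                                                                                                   ~~~~~~~~~~~~~^^^^^^^^^^^^^^^^^
    return _quantile_unchecked(
        a, q, axis, out, overwrite_input, method, keepdims, weights)
    return _ureduce(a,
                    func=_quantile_ureduce_func,
    ...<5 lines>...
                    overwrite_input=overwrite_input,
                    method=method)
    r = func(a, **kwargs)
    result = _quantile(arr,
                       quantiles=q,
    ...<2 lines>...
                       out=out,
                       weights=wgt)
    slices_having_nans = np.isnan(arr[-1, ...])
                                  ~~~^^^^^^^^^
IndexError: index -1 is out of bounds for axis 0 with size 0
```

All four are seated at the expected heights and centres, and the pot is unmoved. The vial is only hidden from the top camera by the raised gripper, which clears it by about 80 mm and never touched it. Handing in.

```bash
python3 -c "
from h import *
print(workorder.hand_in())"
```

```text
the job is handed in; nothing more can be done
None
```

I packed the eyepiece, auxiliary lens, camera and slide box into their recesses and handed the job in after about 26 s. The final camera check showed all four at the right heights and centres and the pot unmoved; the vial was hidden from view in that check, but the arm stayed clear of it. The hand-in returned no verdict.

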